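# Snap the canister shut and load the ingredient pan

## Robot

A 7-joint arm with a two-finger parallel gripper is mounted at the origin on the work surface. World frame = base frame: x ahead of the robot, y to its left, z up, the work surface at z = 0. Lengths are in m, angles in rad, forces in N, time in s.
With the tool pointing down it reaches from about 0.425 to 0.875 m from the base axis. Payload 4.7 kg.
Tool frame: the origin (TCP) lies on the centre line of the jaws, within the pads' length; the fingertips stand 22 mm ahead of it and the grasp point (between the pads) lies 3 mm ahead of it; z points along the fingers, y is the direction in which the jaws open and shut (so a half turn about z gives the same grasp; the last joint's range is limited). The gripper opens to 87 mm and grips with 3 to 60 N. Pads are 19 mm wide; open, the fingers measure 117 mm over their backs; the gripper's body (75 mm by 190 mm) begins 51 mm behind the grasp point.
Start: joints at [-1.31, 0.321, -0.07, 1.45, 0.023, 1.371, -0.057], TCP at [0.159, 0.63, 0.245] pointing down, gripper open.
Joint ranges: [-2.86, 2.86], [-0.3, 2.09], [-1.38, 1.24], [0.06, 2.45], [-1.56, 4.7], [0.09, 2.05], [-2.69, 2.69]. Speed limits (rad/s): [2.57, 2.57, 3.14, 3.14, 3.14, 3.14, 3.14].

## Interface

Orientations are given as a rotation vector (axis times angle).
In Python, from bench import ctrl, imaging, close_job, finder gives the robot as it stands. The module is installed in compiled form; this text tells all that it offers.
- The arm moves only by the shell command python3 -m jog 'ROWS' [FORCE]. ROWS is JSON, a list that holds one entry, the list of rows, each a list of 7 numbers: the shift along the tool's x, y, z in cm, then the turn, a rotation vector about the tool's x, y, z in degrees, then the finger opening in cm, from 0 to 8.7. In form: [[[dx, dy, dz, ax, ay, az, claw], ...]]. A call has 1 to 12 rows; each row shifts and turns the commanded pose from where the row before left it, along the tool's axes as they then stand; what a row does not reach is not made up. A row lasts 1/10 s, in which the tool goes at most 50 mm and 8.59 degrees, less where a joint would pass 70% of its speed; a pose out of reach is approached as far as the arm can. A call is refused whole if a number of a shift passes 5 or a number of a turn 8.59, either way. A call with a gripper value outside its range is refused whole. The fingers move at their own pace and stop on an object; FORCE is the grip in N (left out, the last holds). Time passes only in rows, so rows that do not move let the fingers close. It gives the time, the measured TCP pose, the force and the opening at its end, in the units of the state.
- ctrl.get_state(): the state, without advancing time (a new reading comes with each control period).
- imaging.get_image(name): name is "side" or "top"; returns a dict with "frame" (400x640x3 uint8, red, green, blue), "intrinsics" (3x3 intrinsics, pixels), "pose" (4x4, takes a point from camera to world coordinates). Camera axes: x right, y down, z forward; pixel columns grow to the right and rows downward; lengths in m; the calibration is good to about 2 mm. A picture is of the moment at which its call begins. There is no depth.
- close_job(): hands the job in, once; it reports no verdict.
Trained networks look in the newest picture that a camera, given by its name, has taken for a name from the list of things; names that differ only in an ending like _2 or _b are one class to them, and where a whole thing is asked for, a point or a joint stands for the part that bears it (a point fixed in the world has none). Each returns a list of dicts, best first, with "conf" (0 to 1); they miss things now and then, are a little off and sometimes report something else, mostly with a low value. They report only what shows in the picture. A call takes as long as a camera call. They do not tell look-alikes from the thing itself.
- finder.trace(label, camera): "region" (400x640 bool, what is visible of it) and "point" ([row, column] as shares, 0 to 1, of the picture: columns of its width, rows of its height, amid what is visible of it).
- finder.spot_point(label, camera): "point" ([row, column] as shares, 0 to 1, of the picture: columns of its width, rows of its height: a listed point, or the origin of a listed thing).
The state is a dict: "time": time; "joint_positions": joint angles; "qd": joint speeds; "joint_torque": joint torques, N m; "position": TCP position; "tool_rot": TCP orientation; "ft_force": force on the tool from outside, world axes, zero at the start; "torque": the same for the moment, N m; "grip_width": opening from 0.0 (shut) to 1.0 (fully open).
Only numpy, scipy, OpenCV 4.12 (cv2) and the standard library are available. Lean on these libraries where they do the work, as an engineer would, in place of code of your own. Each camera call takes 0.05 s, during which the arm holds its last target. There are 200 camera calls.

## Task

The lid of the tall blue canister is standing proud: take the wooden tamper, press the lid straight down with its broad end until it snaps home flush with the rim, and stand the tamper upright back on its round board. Then load the quarter sheet pan, back before front: first set the tall canister upright on the free part of the pan's back half (the half farther from the robot), then the squat white tin upright on the pan's front half. Keep both upright, set them down gently and leave everything else where it stands.

Things in the scene. Friction and masses are not known exactly. Their poses are not given: they have to be found in the camera images.
- tamper: turned wooden tart tamper standing upright on its broad end, 134 mm tall. Origin: centre of the flat underside of the broad end; z runs up the handle. Broad end 52 mm across and 18 mm thick, then a neck; smooth round handle 27 to 29 mm across from 45 to 122 mm up, with a domed top. 140 g.
- tamper_grip (a point): point on the tamper's axis, 104 mm above its underside: the place to hold it.
- board: round dark wooden board, 116 mm across and 12 mm thick, on which the tamper stands; origin at the centre of its underside; fixed to the bench during the job.
- canister: tall blue round canister with a paper band, 64 mm across; rim 130 mm above its underside. Origin: centre of the underside; z up. 0.4 to 0.6 kg. Stands loose on the bench. Its press-in lid sits in the neck and cannot be lifted or shaken out.
- lid: round light-wood lid in the canister's neck, 57 mm across, flat on top, dark rubber seal below. Origin: centre of its top face; at the start that is 10 mm above the canister's rim (140 mm above the canister's underside); home it is flush with the rim (130 mm).
- lid_travel (a joint): how far the lid has been pressed in, m: 0 at the start, 0.010 fully home. It moves straight down only. The resistance begins at about 8 N, is greatest (about 12 N) near 2 mm and falls to nothing at 6 mm; from there the lid snaps home by itself and stays; let go earlier and it springs back up. At 10 mm it meets a hard stop.
- tin: squat white round tin with a green band and a steel lid that is already shut, 62 mm across (lid 64 mm), 75 mm tall; origin at the centre of its underside; z up. 0.17 to 0.34 kg. Stands loose on the bench.
- tray: aluminium quarter sheet pan, 245 mm (its x) by 335 mm (its y), rim 28 mm high, floor 3 mm thick; sides flare slightly; flat inside about 225 by 315 mm. Origin: centre of the underside. Its +x points to its back (away from the robot), its +y to the left. Fixed on the bench. A bottle (back) and a jar (front) already stand on its left part; the rest is free.
- bottle: amber bottle, 56 mm across, 150 mm tall, standing on the pan's back half towards the left; origin at the centre of its underside. To be left alone.
- jar: short glass jar with a red cap, 56 mm across, 65 mm tall, on the pan's front half towards the left; origin at the centre of its underside. To be left alone.
- dredger: steel flour dredger (shaker) with a side handle, 67 mm across, 105 mm tall, on the bench; origin at the centre of its underside. To be left alone.
- muffin: one English muffin, 92 mm across, 32 mm thick, lying on the bench; origin at the centre of its underside. To be left alone.
- scraper: steel bench scraper, 150 mm wide, lying flat on the bench near the robot; origin under the middle of its blade. To be left alone.
Not all that is in view belongs to the job. What is shaped like the tamper but purple is not meant.

How it is judged:
By the outcome, as a careful person would: the job done as asked, in the order asked, and still so for the second after the job is handed in, with the robot touching nothing.
It also fails if it takes over 64 s, if anything falls off the work surface, if the arm or the gripper's body presses on something with over 40 N, if the wrist force passes 120 N, or if a joint passes its speed limit or range.

## Working session

There is one attempt and no reset: what is moved stays moved. The work goes in short steps, Python scripts to look and compute and a shell command to move; the robot and the scene stay as the last step left them, time stands still between calls to the robot, and variables do not carry over. Pictures are saved under pics/ and viewed, about 8 in all and at most 12, crops included, and the job is handed in when it is done.

```bash
mkdir -p pics; cat > h.py <<'E'
import numpy as np, cv2
from bench import ctrl, imaging, close_job, finder
from scipy.spatial.transform import Rotation as R
def snap(cam,fn=None,crop=None,scale=1):
    d=imaging.get_image(cam); im=cv2.cvtColor(d["frame"],cv2.COLOR_RGB2BGR)
    if crop: r0,r1,c0,c1=crop; im=im[r0:r1,c0:c1]
    if fn: cv2.imwrite('pics/'+fn,cv2.resize(im,None,fx=scale,fy=scale,interpolation=cv2.INTER_CUBIC))
    return d
def ray(d,u,v):
    K=np.array(d["intrinsics"]);T=np.array(d["pose"])
    return T[:3,3],T[:3,:3]@np.linalg.solve(K,[u,v,1.])
def onz(d,u,v,z):
    o,r=ray(d,u,v); return o+r*(z-o[2])/r[2]
def proj(d,p):
    T=np.array(d["pose"]);q=T[:3,:3].T@(np.array(p)-T[:3,3]);q=np.array(d["intrinsics"])@q;return q[:2]/q[2]
E
python3 - <<'E'
from h import *
s=ctrl.get_state();print(s)
ds={c:snap(c,c+'1.png') for c in("side","top")}
for c in ds: print(c,np.round(ds[c]["pose"],3).tolist(),np.round(ds[c]["intrinsics"],1).tolist())
for c in ds:
  for n in["tamper","tamper_grip","board","canister","lid","tin","tray","bottle","jar","dredger","muffin","scraper"]:
    for q in finder.spot_point(n,c)[:3]:
        v,u=q["point"][0]*400,q["point"][1]*640
        z={"tamper":.012,"tamper_grip":.116,"lid":.14,"bottle":.003,"jar":.003}.get(n,0)
        print(c,n,round(q["conf"],2),round(u),round(v),np.round(onz(ds[c],u,v,z),3))
E
```

```text
{'time': 0.0, 'joint_positions': array([-1.30990284,  0.32183949, -0.07008287,  1.45168835,  0.02257729,
        1.37080905, -0.05687343]), 'qd': array([ 0.00231846, -0.00065073, -0.00060563,  0.0012364 ,  0.00183749,
        0.00167692,  0.00110979]), 'joint_torque': array([ 1.93524215e-04, -4.91285598e+01, -4.04053247e-01, -3.12533891e+01,
       -6.40400453e-02,  4.38581093e-02,  1.70417215e-04]), 'position': array([0.158705  , 0.62978766, 0.24344405]), 'tool_rot': array([-3.86579254e-01, -3.11755119e+00,  3.06391945e-03]), 'ft_force': array([-0.8929936 ,  0.43332376,  0.48067971]), 'torque': array([ 0.01978816,  0.00405735, -0.05170541]), 'grip_width': 1.0038948035878343}
side [[0.963, -0.199, 0.183, 0.297], [-0.27, -0.729, 0.629, -0.799], [0.008, -0.655, -0.755, 1.041], [0.0, 0.0, 0.0, 1.0]] [[433.8, 0.0, 315.8], [0.0, 433.8, 193.9], [0.0, 0.0, 1.0]]
top [[-0.003, -0.993, 0.119, 0.385], [-1.0, 0.001, -0.019, 0.002], [0.018, -0.119, -0.993, 1.039], [0.0, 0.0, 0.0, 1.0]] [[380.6, 0.0, 322.2], [0.0, 380.6, 194.3], [0.0, 0.0, 1.0]]
side tamper 0.98 280 288 [ 0.365 -0.234  0.012]
sid
[... 841 characters left out ...]
]
top tamper 0.93 367 155 [ 0.616 -0.141  0.012]
top tamper 0.75 394 245 [ 0.371 -0.211  0.012]
top tamper 0.53 361 216 [ 0.449 -0.123  0.012]
top tamper_grip 0.74 404 246 [ 0.37  -0.213  0.116]
top tamper_grip 0.57 373 147 [ 0.615 -0.142  0.116]
top tamper_grip 0.52 367 158 [ 0.585 -0.127  0.116]
top board 0.83 372 157 [ 0.613 -0.157  0.   ]
top canister 0.59 439 220 [ 0.439 -0.338  0.   ]
top lid 0.61 460 212 [ 0.449 -0.343  0.14 ]
top tin 0.93 360 215 [ 0.452 -0.121  0.   ]
top tray 0.96 230 184 [0.538 0.235 0.   ]
top bottle 0.95 186 168 [0.581 0.357 0.003]
top jar 0.81 197 214 [0.455 0.322 0.003]
top muffin 0.65 317 110 [ 0.748 -0.004  0.   ]
top scraper 0.68 229 276 [0.289 0.231 0.   ]
```

View images.

View pics/side1.png

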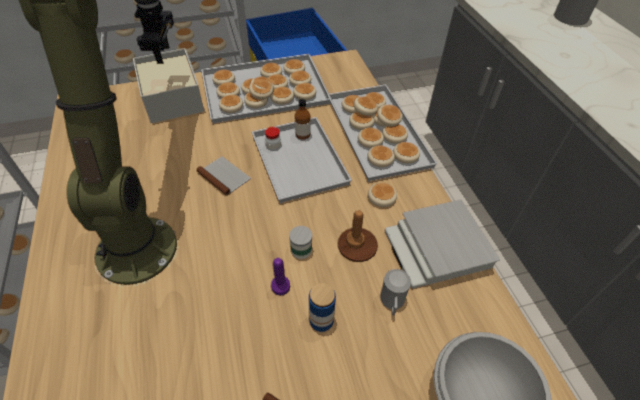

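View pics/top1.png

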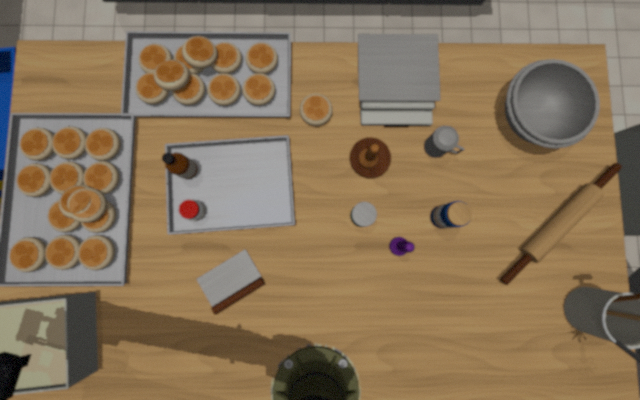

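Candidates for the tamper: the brown one on the round board (side 357,232; top 369,155) and the purple look-alike on the bench (side 281,280; top 401,246). I choose the brown one on the board. Next I'll fit the outlines and check a close crop.

```bash
cat >> h.py <<'E'
from scipy.optimize import minimize
SH={"tamper":([(0,.026),(.018,.026),(.03,.013),(.045,.0135),(.122,.0145),(.134,.006)],.012),
"canister":([(0,.032),(.13,.032),(.1301,.0285),(.14,.0285)],0),"tin":([(0,.031),(.065,.032),(.075,.032)],0),
"board":([(0,.058),(.012,.058)],0),"bottle":([(0,.028),(.095,.028),(.12,.012),(.15,.012)],.003),
"jar":([(0,.028),(.065,.028)],.003),"dredger":([(0,.0335),(.105,.0335)],0),"muffin":([(0,.046),(.032,.046)],0)}
def sil(d,prof,x,y,z0,S=4):
    m=np.zeros((400*S,640*S),np.uint8);a=np.linspace(0,2*np.pi,40)
    rings=[np.array([proj(d,(x+r*np.cos(t),y+r*np.sin(t),z0+z)) for t in a]) for z,r in prof]
    for p,q in zip(rings,rings[1:]):
        cv2.fillConvexPoly(m,cv2.convexHull(((np.vstack([p,q])+.5)*S).astype(np.int32)),1)
    return cv2.resize(m.astype(np.float32),(640,400),interpolation=cv2.INTER_AREA)
def fit(n,ds,x0,prof=None,z0=None):
    prof=prof or SH[n][0]; z0=SH[n][1] if z0 is None else z0; ms={}
    for c in ds:
        best=None
        for q in finder.trace(n,c):
            p=proj(ds[c],(x0[0],x0[1],z0+prof[-1][0]/2)); e=np.hypot(q["point"][1]*640-p[0],q["point"][0]*400-p[1])
            if e<22 and (best is None or e<best[0]): best=(e,np.array(q["region"]).astype(np.float32))
        if best: ms[c]=best[1]
    def cost(p):
        t=0
        for c in ms:
            s=sil(ds[c],prof,p[0],p[1],z0); t+=1-np.minimum(s,ms[c]).sum()/np.maximum(s,ms[c]).sum()
        return t
    r=minimize(cost,x0,method="Nelder-Mead",options=dict(initial_simplex=[x0,[x0[0]+.012,x0[1]],[x0[0],x0[1]+.012]],xatol=3e-4,fatol=1e-4,maxfev=60))
    return np.round(r.x,4),{c:1 for c in ms},round(r.fun,3)
E
python3 - <<'E'
from h import *
ds={c:snap(c) for c in("side","top")}
for n,x in dict(tamper=[.612,-.143],board=[.612,-.157],canister=[.443,-.341],tin=[.452,-.128],bottle=[.582,.361],jar=[.457,.327],dredger=[.64,-.33],muffin=[.745,-.01]).items():
    print(n,fit(n,ds,x))
for c in ds:
    q=finder.trace("tray",c)[0];m=np.array(q["region"]).astype(np.uint8)
    cs=max(cv2.findContours(m,0,1)[0],key=cv2.contourArea)
    h=cv2.approxPolyDP(cv2.convexHull(cs),8,True)[:,0]
    print(c,[(p.tolist(),np.round(onz(ds[c],*p,.028)[:2],3).tolist()) for p in h])
a=ds["side"]["frame"][190:340,240:420][...,::-1];b=ds["top"]["frame"][110:260,330:480][...,::-1]
cv2.imwrite('pics/c1.png',np.hstack([cv2.resize(x,None,fx=2.4,fy=2.4,interpolation=2) for x in(a,b)]))
E
```

```text
tamper (array([ 0.6052, -0.1413]), {'side': 1, 'top': 1}, np.float64(0.228))
board (array([ 0.6112, -0.1507]), {'side': 1, 'top': 1}, np.float64(0.575))
canister (array([ 0.4463, -0.3419]), {'side': 1, 'top': 1}, np.float64(0.096))
tin (array([ 0.4505, -0.1231]), {'side': 1, 'top': 1}, np.float64(0.127))
bottle (array([0.5786, 0.3512]), {'side': 1, 'top': 1}, np.float64(0.169))
jar (array([0.4648, 0.3247]), {'side': 1, 'top': 1}, np.float64(0.301))
dredger (array([ 0.6432, -0.3347]), {'side': 1, 'top': 1}, np.float64(0.248))
muffin (array([ 7.455e-01, -2.000e-04]), {'side': 1, 'top': 1}, np.float64(0.348))
side [([315, 117], [0.64, 0.404]), ([351, 179], [0.667, 0.076]), ([279, 201], [0.426, 0.047]), ([252, 132], [0.403, 0.383])]
top [([288, 138], [0.66, 0.076]), ([293, 223], [0.429, 0.061]), ([168, 233], [0.404, 0.388]), ([166, 145], [0.64, 0.404])]
```

View pics/c1.png

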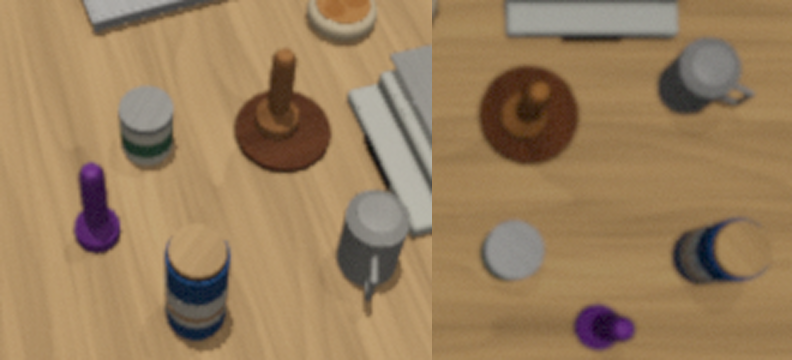

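The crop shows the brown tamper standing on its dark board (side ~ (357,240)); the purple one is on the bare bench. The lid stands proud of the canister. Now I'll rotate so tool x = −world x and tool y = world y, and travel to above the tamper.

```bash
cat >> h.py <<'E'
def go(x,y,z,yaw=0):
    s=ctrl.get_state();r=R.from_rotvec(s["tool_rot"]);g=R.from_euler("z",yaw,degrees=True)*R.from_matrix(np.diag([-1.,1,-1]))
    p=np.array([x,y,z]);print("t",round(s["time"],2),"pos",np.round(s["position"],4),"shift(target axes) cm",np.round(100*g.inv().apply(p-s["position"]),2),
     "turn",np.round((r.inv()*g).as_rotvec(degrees=True),2),"F",np.round(s["ft_force"],1),"w",round(s["grip_width"]*87,1),"q7",round(s["joint_positions"][6],2))
E
python3 -m jog '[[[0,0,0,0,0,-7.05,8.7],[0,0,0,0,0,-7.05,8.7],[-2.25,-3.85,0,0,0,0,8.7],[-2.25,-3.85,0,0,0,0,8.7],[-2.25,-3.85,0,0,0,0,8.7],[-2.25,-3.85,0,0,0,0,8.7],[-2.25,-3.85,0,0,0,0,8.7],[-2.25,-3.85,0,0,0,0,8.7],[-2.25,-3.85,0,0,0,0,8.7],[-2.25,-3.85,0,0,0,0,8.7],[-2.25,-3.85,0,0,0,0,8.7],[-2.25,-3.85,0,0,0,0,8.7]]]' 20
python3 -c "
from h import *
go(.606,-.141,.22)"
```

```text
time: 3.5
position: [0.3843, 0.2435, 0.245]
tool_rot: [0.001, 3.141, 0.002]
ft_force: [1.2, 0.1, 0.7]
grip_width: 1.004
t 3.5 pos [0.3843 0.2435 0.245 ] shift(target axes) cm [-22.17 -38.45   2.5 ] turn [ 0.05  0.05 -0.04] F [1.2 0.1 0.7] w 87.3 q7 0.92
```

```bash
python3 - <<'E'
from h import *
ds={c:snap(c) for c in("side","top")}
out=[]
for c,(r0,c0) in dict(side=(195,300),top=(115,325)).items():
    im=cv2.resize(ds[c]["frame"][r0:r0+75,c0:c0+80][...,::-1],None,fx=5,fy=5,interpolation=2)
    for (n,x,y),col in [(("tamper",.606,-.141),(0,255,0)),(("board",.611,-.155),(255,255,0))]:
        s=(sil(ds[c],SH[n][0],x,y,SH[n][1])[r0:r0+75,c0:c0+80]);s=(cv2.resize(s,None,fx=5,fy=5,interpolation=1)>.5).astype(np.uint8)
        cv2.drawContours(im,cv2.findContours(s,0,1)[0],-1,col,1)
    out.append(im)
cv2.imwrite('pics/c2.png',np.hstack(out))
E
```

```text
(no output)
```

View pics/c2.png

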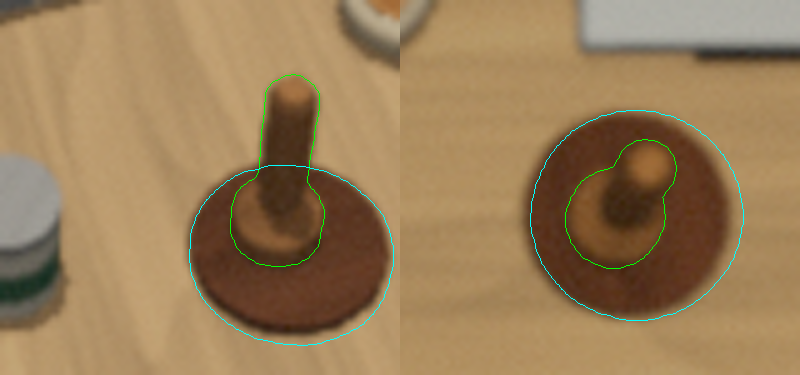

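The overlay fits the tamper within about 2 mm (handle top at top-view crop (650,165)); the board is about 3 mm further toward +y than drawn. Moving above the tamper and down.

```bash

python3 -m jog '[[[-2.22,-3.85,0,0,0,0,8.7],[-2.22,-3.85,0,0,0,0,8.7],[-2.22,-3.85,0,0,0,0,8.7],[-2.22,-3.85,0,0,0,0,8.7],[-2.22,-3.85,0,0,0,0,8.7],[-2.22,-3.85,0,0,0,0,8.7],[-2.22,-3.85,0,0,0,0,8.7],[-2.22,-3.85,0,0,0,0,8.7],[-2.22,-3.85,0,0,0,0,8.7],[-2.22,-3.85,0,0,0,0,8.7],[0,0,0,0,0,0,8.7],[0,0,0,0,0,0,8.7]]]'
python3 - <<'E'
from h import *
go(.606,-.141,.119)
ds={c:snap(c) for c in("side","top")}
out=[cv2.resize(ds[c]["frame"][r0:r0+120,c0:c0+120][...,::-1],None,fx=3,fy=3,interpolation=2) for c,(r0,c0) in dict(side=(150,300),top=(90,310)).items()]
cv2.imwrite('pics/c3.png',np.hstack(out))
E
```

```text
time: 4.8
position: [0.6053, -0.1406, 0.2439]
tool_rot: [-0.004, -3.14, 0.001]
ft_force: [-0.0, 0.6, -0.1]
grip_width: 1.001
t 4.8 pos [ 0.6053 -0.1406  0.2439] shift(target axes) cm [-0.07 -0.04 12.49] turn [-0.02 -0.07 -0.16] F [-0.   0.6 -0.1] w 87.1 q7 1.9
```

View pics/c3.png

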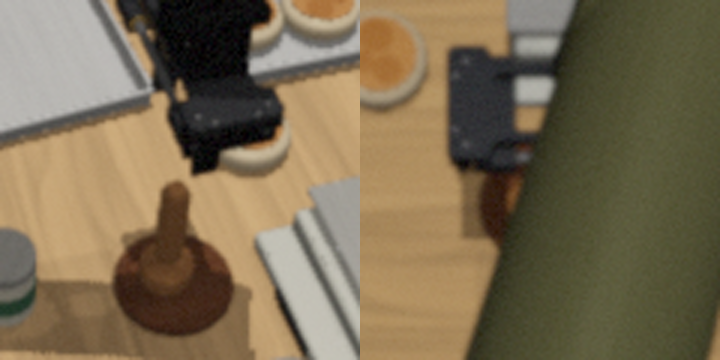

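The gripper stands over the tamper, jaws opening along y (side crop (215,130)), with clear space around. Descend and grip.

```bash

python3 -m jog '[[[-0.07,0,3.1,0,0,0,8.7],[0,0,3.1,0,0,0,8.7],[0,0,3.1,0,0,0,8.7],[0,0,3.2,0,0,0,8.7],[0,0,0,0,0,0,8.7],[0,0,0,0,0,0,8.7],[0,0,0,0,0,0,0],[0,0,0,0,0,0,0],[0,0,0,0,0,0,0],[0,0,0,0,0,0,0],[0,0,0,0,0,0,0],[0,0,0,0,0,0,0]]]' 25
python3 -c "
from h import *
go(.606,-.141,.119)"
```

```text
time: 6.1
position: [0.6061, -0.14, 0.1197]
tool_rot: [0.001, 3.141, 0.0]
ft_force: [-0.1, 0.7, 0.5]
grip_width: 0.541
t 6.1 pos [ 0.6061 -0.14    0.1197] shift(target axes) cm [ 0.01 -0.1   0.07] turn [ 0.01  0.02 -0.04] F [-0.1  0.7  0.5] w 47.1 q7 1.96
```

```bash

python3 -m jog '[[[0,0,0,0,0,0,0],[0,0,0,0,0,0,0],[0,0,0,0,0,0,0],[0,0,0,0,0,0,0],[0,0,0,0,0,0,0],[0,0,0,0,0,0,0]]]' 25
python3 -c "
from h import *
go(.606,-.141,.119)"
```

```text
time: 6.7
position: [0.6059, -0.14, 0.1195]
tool_rot: [-0.001, -3.141, 0.0]
ft_force: [-0.3, -0.6, -0.8]
grip_width: 0.323
t 6.7 pos [ 0.6059 -0.14    0.1195] shift(target axes) cm [-0.01 -0.1   0.05] turn [-0.   -0.01 -0.04] F [-0.3 -0.6 -0.8] w 28.1 q7 1.96
```

```bash

python3 -m jog '[[[0,0,-2,0,0,0,0],[0,0,-3.5,0,0,0,0],[0,0,-3.5,0,0,0,0],[0,0,-3.5,0,0,0,0],[0,0,-3.5,0,0,0,0],[3.2,-4.0,0,0,0,0,0],[3.2,-4.0,0,0,0,0,0],[3.2,-4.0,0,0,0,0,0],[3.2,-4.0,0,0,0,0,0],[3.2,-4.1,0,0,0,0,0],[0,0,0,0,0,0,0],[0,0,0,0,0,0,0]]]' 30
python3 - <<'E'
from h import *
go(.446,-.342,.26)
ds={c:snap(c) for c in("side","top")}
for c in ds:
    for n in("lid","canister"): print(c,n,[(round(q["conf"],2),np.round(onz(ds[c],q["point"][1]*640,q["point"][0]*400,.14 if n=="lid" else 0),3)) for q in finder.spot_point(n,c)[:2]])
out=[cv2.resize(ds[c]["frame"][r0:r0+160,c0:c0+130][...,::-1],None,fx=3,fy=3,interpolation=2) for c,(r0,c0) in dict(side=(200,260),top=(130,400)).items()]
cv2.imwrite('pics/c4.png',np.hstack(out))
E
```

```text
time: 7.9
position: [0.449, -0.3366, 0.2797]
tool_rot: [0.007, 3.141, 0.002]
ft_force: [0.8, 0.8, -1.2]
grip_width: 0.32
t 7.9 pos [ 0.449  -0.3366  0.2797] shift(target axes) cm [ 0.3  -0.54  1.97] turn [ 0.06  0.05 -0.26] F [ 0.8  0.8 -1.2] w 27.9 q7 2.26
side lid [(0.81, array([ 0.45 , -0.343,  0.14 ]))]
side canister [(0.77, array([ 0.449, -0.343,  0.   ]))]
top lid []
top canister [(0.88, array([ 0.439, -0.342,  0.   ]))]
```

View pics/c4.png

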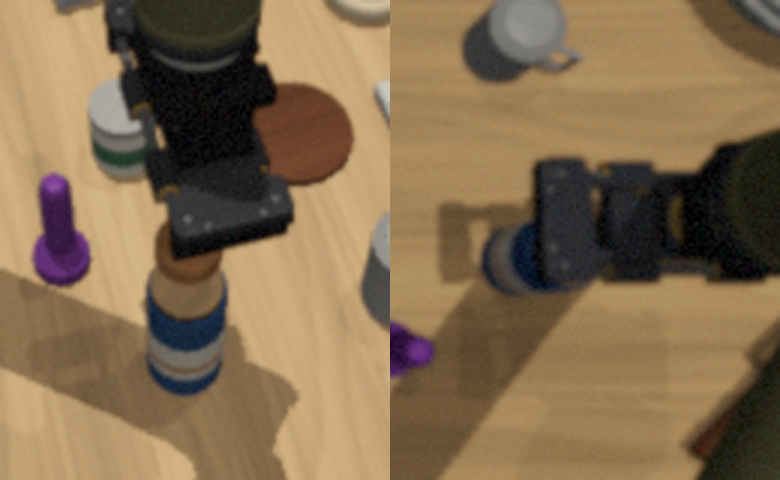

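The tamper (side crop (190,255)) hangs upright over the canister, slightly short of target, and the board is now free at crop (300,135). Descend gently.

```bash

python3 -m jog '[[[0,0,0.5,0,0,0,0],[0,0,0.5,0,0,0,0],[0,0,0.5,0,0,0,0],[0,0,0.5,0,0,0,0],[0,0,0,0,0,0,0],[0,0,0,0,0,0,0]]]'
python3 -c "
from h import *
go(.446,-.342,.2475)"
```

```text
time: 8.8
position: [0.4501, -0.3355, 0.2594]
tool_rot: [-0.001, -3.141, -0.0]
ft_force: [-0.5, 0.2, -0.5]
grip_width: 0.315
t 8.8 pos [ 0.4501 -0.3355  0.2594] shift(target axes) cm [ 0.41 -0.65  1.19] turn [ 0.01 -0.01 -0.05] F [-0.5  0.2 -0.5] w 27.4 q7 2.27
```

```bash

python3 -m jog '[[[0.2,-0.33,0.3,0,0,0,0],[0.2,-0.32,0.3,0,0,0,0],[0,0,0.2,0,0,0,0],[0,0,0.1,0,0,0,0],[0,0,0.1,0,0,0,0],[0,0,0.1,0,0,0,0],[0,0,0.1,0,0,0,0],[0,0,0.1,0,0,0,0]]]' 50
python3 -c "
from h import *
go(.446,-.342,.2375)"
```

```text
time: 9.6
position: [0.4464, -0.342, 0.2468]
tool_rot: [0.001, 3.141, -0.0]
ft_force: [-0.4, 1.1, 1.8]
grip_width: 0.316
t 9.6 pos [ 0.4464 -0.342   0.2468] shift(target axes) cm [ 0.04 -0.    0.93] turn [-0.    0.03 -0.03] F [-0.4  1.1  1.8] w 27.5 q7 2.29
```

```bash

python3 -m jog '[[[0,0,0.1,0,0,0,0],[0,0,0.1,0,0,0,0],[0,0,0.1,0,0,0,0],[0,0,0,0,0,0,0]]]'
python3 -m jog '[[[0,0,0.1,0,0,0,0],[0,0,0.1,0,0,0,0],[0,0,0.1,0,0,0,0],[0,0,0.1,0,0,0,0],[0,0,0,0,0,0,0]]]'

```

```text
time: 10.0
position: [0.4463, -0.342, 0.2438]
tool_rot: [0.001, 3.141, -0.0]
ft_force: [-1.3, 0.2, 3.9]
grip_width: 0.313
time: 10.5
position: [0.4458, -0.3417, 0.2387]
tool_rot: [-0.001, -3.14, -0.001]
ft_force: [1.0, -1.0, -1.1]
grip_width: 0.314
```

```bash

python3 -m jog '[[[0,0,0.1,0,0,0,0],[0,0,0.1,0,0,0,0],[0,0,0,0,0,0,0]]]'
python3 -m jog '[[[0,0,0.1,0,0,0,0],[0,0,0.1,0,0,0,0],[0,0,0,0,0,0,0]]]'

```

```text
time: 10.8
position: [0.4461, -0.3419, 0.2374]
tool_rot: [-0.001, -3.141, -0.0]
ft_force: [-1.2, -0.1, -2.4]
grip_width: 0.314
time: 11.1
position: [0.4465, -0.3423, 0.237]
tool_rot: [0.001, 3.14, -0.0]
ft_force: [-2.1, 1.1, 5.9]
grip_width: 0.313
```

```bash

python3 -m jog '[[[0,0,0.1,0,0,0,0],[0,0,0.1,0,0,0,0],[0,0,0.1,0,0,0,0],[0,0,0,0,0,0,0]]]'
python3 - <<'E'
from h import *
go(.446,-.342,.2375)
ds={c:snap(c) for c in("side",)}
cv2.imwrite('pics/c5.png',cv2.resize(ds["side"]["frame"][240:340,270:370][...,::-1],None,fx=5,fy=5,interpolation=2))
E
```

```text
time: 11.5
position: [0.4474, -0.3429, 0.2368]
tool_rot: [0.002, 3.136, -0.001]
ft_force: [-3.5, 2.9, 18.4]
grip_width: 0.313
t 11.5 pos [ 0.4474 -0.3429  0.2368] shift(target axes) cm [ 0.14  0.09 -0.07] turn [-0.03  0.29 -0.06] F [-3.5  2.9 18.4] w 27.2 q7 2.3
```

View pics/c5.png

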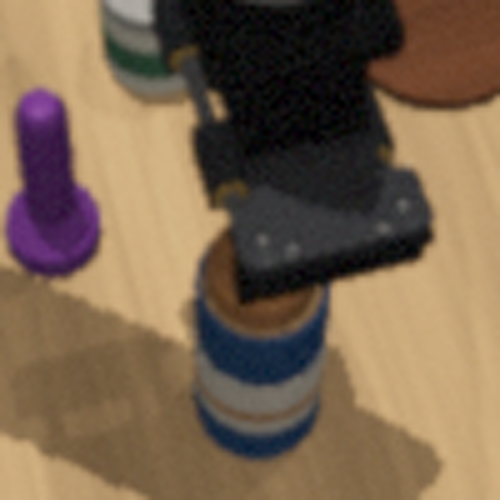

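The lid is at the hard stop (18 N, no further motion; 10 mm lower) and looks flush beneath the tamper. Now return the tamper.

```bash

python3 -m jog '[[[0,0,-0.5,0,0,0,0],[0,0,-1,0,0,0,0],[0,0,-2,0,0,0,0],[0,0,-1.5,0,0,0,0],[-2,2.5,0,0,0,0,0],[-2,2.5,0,0,0,0,0],[-2,2.5,0,0,0,0,0],[-2,2.5,0,0,0,0,0],[-2,2.5,0,0,0,0,0],[-2,2.5,0,0,0,0,0],[-2,2.5,0,0,0,0,0],[-2,2.5,0,0,0,0,0]]]'
python3 -m jog '[[[0,0,0,0,0,0,0],[0,0,0,0,0,0,0]]]'
python3 -c "
from h import *
go(.606,-.141,.119)"
```

```text
time: 12.75
position: [0.6071, -0.1409, 0.2827]
tool_rot: [-0.001, -3.142, 0.0]
ft_force: [-0.0, -0.3, -1.5]
grip_width: 0.313
time: 12.95
position: [0.6066, -0.1412, 0.2822]
tool_rot: [0.002, -3.14, 0.001]
ft_force: [-0.2, -0.2, -1.2]
grip_width: 0.313
t 12.95 pos [ 0.6066 -0.1412  0.2822] shift(target axes) cm [ 0.06  0.02 16.32] turn [-0.05 -0.07  0.08] F [-0.2 -0.2 -1.2] w 27.2 q7 1.9
```

```bash

python3 -m jog '[[[0,-0.5,3.5,0,0,0,0],[0,0,3.5,0,0,0,0],[0,0,3.5,0,0,0,0],[0,0,2.8,0,0,0,0],[0,0,1.5,0,0,0,0],[0,0,0.6,0,0,0,0],[0,0,0.2,0,0,0,0],[0,0,0.2,0,0,0,0],[0,0,0.2,0,0,0,0],[0,0,0.1,0,0,0,0],[0,0,0,0,0,0,0]]]'
python3 -c "
from h import *
go(.606,-.146,.119)"
```

```text
time: 14.05
position: [0.6066, -0.147, 0.122]
tool_rot: [0.001, 3.141, 0.0]
ft_force: [-0.0, -0.9, -1.0]
grip_width: 0.311
t 14.05 pos [ 0.6066 -0.147   0.122 ] shift(target axes) cm [0.06 0.1  0.3 ] turn [ 0.    0.04 -0.03] F [-0.  -0.9 -1. ] w 27.1 q7 1.97
```

```bash

python3 -m jog '[[[0,0,0.1,0,0,0,0],[0,0,0.1,0,0,0,0],[0,0,0.1,0,0,0,0],[0,0,0,0,0,0,0]]]'
python3 -m jog '[[[0,0,0.1,0,0,0,0],[0,0,0,0,0,0,0]]]'
```

```text
time: 14.45
position: [0.6067, -0.1472, 0.1193]
tool_rot: [0.001, 3.141, 0.0]
ft_force: [-0.6, 0.2, 4.0]
grip_width: 0.314
time: 14.65
position: [0.607, -0.1474, 0.1192]
tool_rot: [0.001, 3.14, 0.0]
ft_force: [-2.0, -0.1, 8.5]
grip_width: 0.313
```

```bash

python3 -m jog '[[[0,0,-0.1,0,0,0,3.2],[0,0,0,0,0,0,4.5],[0,0,0,0,0,0,6],[0,0,0,0,0,0,8.7],[0,0,0,0,0,0,8.7],[0,0,0,0,0,0,8.7],[0,0,0,0,0,0,8.7],[0,0,0,0,0,0,8.7]]]'
python3 -m jog '[[[0,0,-2,0,0,0,8.7],[0,0,-3.5,0,0,0,8.7],[0,0,-3.5,0,0,0,8.7],[0,0,-2,0,0,0,8.7],[2,-2.4,0,0,0,0,8.7],[2,-2.4,0,0,0,0,8.7],[2,-2.4,0,0,0,0,8.7],[2,-2.4,0,0,0,0,8.7],[2,-2.4,0,0,0,0,8.7],[2,-2.4,0,0,0,0,8.7],[2,-2.4,0,0,0,0,8.7],[2,-2.4,0,0,0,0,8.7]]]'
python3 - <<'E'
from h import *
go(.446,-.342,.1)
ds={c:snap(c) for c in("side","top")}
SH["canister"]=([(0,.032),(.13,.032)],0)
print(fit("canister",{"side":ds["side"]},[.446,-.342]),fit("tamper",{"side":ds["side"]},[.606,-.146]))
cv2.imwrite('pics/c6.png',cv2.resize(ds["side"]["frame"][200:350,260:420][...,::-1],None,fx=4,fy=4,interpolation=2))
E
```

```text
time: 15.45
position: [0.6063, -0.1471, 0.1185]
tool_rot: [0.001, 3.142, 0.0]
ft_force: [0.4, 0.1, 0.2]
grip_width: 0.915
time: 16.65
position: [0.4452, -0.3399, 0.2287]
tool_rot: [0.001, 3.141, 0.0]
ft_force: [0.1, -0.6, -0.5]
grip_width: 1.002
t 16.65 pos [ 0.4452 -0.3399  0.2287] shift(target axes) cm [-0.08 -0.21 12.87] turn [ 0.01  0.04 -0.04] F [ 0.1 -0.6 -0.5] w 87.2 q7 2.29
(array([ 0.4452, -0.3455]), {'side': 1}, np.float64(0.304)) (array([ 0.6062, -0.1452]), {'side': 1}, np.float64(0.072))
```

View pics/c6.png

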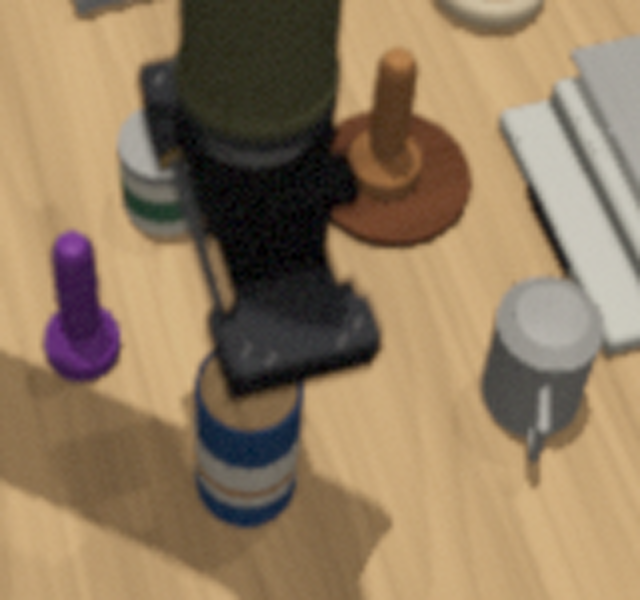

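Tamper stands upright on the board (crop (390,160)), and the canister's lid is flush (crop (245,385)). Now grip the canister.

```bash

python3 -m jog '[[[-0.08,-0.25,3,0,0,0,8.7],[0,0,3.2,0,0,0,8.7],[0,0,3.2,0,0,0,8.7],[0,0,3.2,0,0,0,8.7],[0,0,0.5,0,0,0,8.7],[0,0,0,0,0,0,8.7],[0,0,0,0,0,0,5.5],[0,0,0,0,0,0,5.5],[0,0,0,0,0,0,5.5],[0,0,0,0,0,0,5.5],[0,0,0,0,0,0,5.5],[0,0,0,0,0,0,5.5]]]' 35
python3 -c "
from h import *
go(.446,-.342,.098)
print(ctrl.get_state()['torque'])"
```

```text
time: 18.05
position: [0.4476, -0.3425, 0.0987]
tool_rot: [0.002, 3.139, -0.002]
ft_force: [0.4, -1.6, 5.9]
grip_width: 0.729
t 18.05 pos [ 0.4476 -0.3425  0.0987] shift(target axes) cm [0.16 0.05 0.07] turn [-0.08  0.12 -0.06] F [ 0.4 -1.6  5.9] w 63.5 q7 2.39
[-0.33178035  0.00861515 -0.00180368]
```

```bash

python3 -m jog '[[[0,0,-0.5,0,0,0,5.5],[0,0,-1,0,0,0,5.5],[0,0,-2,0,0,0,5.5],[0,0,-3,0,0,0,5.5],[0,0,-3,0,0,0,5.5],[0,0,-3,0,0,0,5.5],[0,0,-3,0,0,0,5.5],[0,0,-1.5,0,0,0,5.5],[0,0,0,0,0,0,5.5]]]'
python3 -c "
from h import *
go(.593,.175,.27)
print(ctrl.get_state()['torque'])
d=snap('side');cv2.imwrite('pics/c7.png',cv2.resize(d['frame'][150:350,220:420][...,::-1],None,fx=2.5,fy=2.5,interpolation=2))"
```

```text
time: 18.95
position: [0.4476, -0.3419, 0.2692]
tool_rot: [0.001, 3.139, -0.001]
ft_force: [-0.7, -0.5, -5.0]
grip_width: 0.731
t 18.95 pos [ 0.4476 -0.3419  0.2692] shift(target axes) cm [-14.54  51.69  -0.08] turn [-0.05  0.17 -0.03] F [-0.7 -0.5 -5. ] w 63.6 q7 2.28
[-0.04638369 -0.06795124  0.02159228]
```

View pics/c7.png

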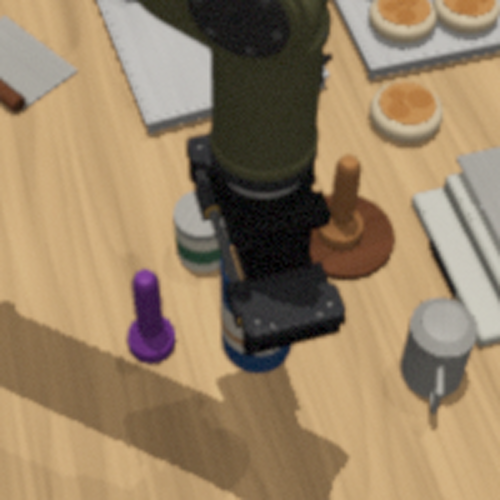

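Canister is held upright (crop (255,330)). Transfer to above the back half of the pan.

```bash

python3 -m jog '[[[-0.6,2,0,0,0,0,5.5],[-1,3.5,0,0,0,0,5.5],[-1,3.6,0,0,0,0,5.5],[-1,3.6,0,0,0,0,5.5],[-1,3.6,0,0,0,0,5.5],[-1,3.6,0,0,0,0,5.5],[-1,3.6,0,0,0,0,5.5],[-1,3.6,0,0,0,0,5.5],[-1,3.6,0,0,0,0,5.5],[-1,3.6,0,0,0,0,5.5],[-1,3.6,0,0,0,0,5.5],[-1,3.6,0,0,0,0,5.5]]]'
python3 -m jog '[[[-1,3.6,0,0,0,0,5.5],[-1,3,0,0,0,0,5.5],[-0.7,2,0,0,0,0,5.5],[-0.5,1.6,0,0,0,0,5.5],[0,0,0,0,0,0,5.5],[0,0,0,0,0,0,5.5]]]'
python3 - <<'E'
from h import *
go(.593,.175,.103)
ds={c:snap(c) for c in("side","top")}
for c in ds:
    for n in("tray","bottle","jar"): print(c,n,[(round(q["conf"],2),np.round(onz(ds[c],q["point"][1]*640,q["point"][0]*400,0),3)) for q in finder.spot_point(n,c)[:1]])
E
```

```text
time: 20.2
position: [0.5621, 0.0748, 0.2647]
tool_rot: [-0.001, -3.137, 0.002]
ft_force: [0.5, -0.3, -4.9]
grip_width: 0.729
time: 20.8
position: [0.5951, 0.1737, 0.2669]
tool_rot: [-0.003, -3.14, 0.003]
ft_force: [0.1, -0.9, -5.4]
grip_width: 0.733
t 20.8 pos [0.5951 0.1737 0.2669] shift(target axes) cm [ 0.21  0.13 16.39] turn [-0.11 -0.07 -0.12] F [ 0.1 -0.9 -5.4] w 63.7 q7 1.33
side tray []
side bottle [(0.82, array([0.583, 0.352, 0.   ]))]
side jar [(0.54, array([ 0.646, -0.333,  0.   ]))]
top tray [(0.87, array([0.533, 0.234, 0.   ]))]
top bottle [(0.63, array([0.532, 0.238, 0.   ]))]
top jar [(0.48, array([0.53, 0.24, 0.  ]))]
```

Position is good; lower the canister.

```bash

python3 -m jog '[[[0.1,0.1,2,0,0,0,5.5],[0.1,0,3,0,0,0,5.5],[0,0,3,0,0,0,5.5],[0,0,3,0,0,0,5.5],[0,0,2.5,0,0,0,5.5],[0,0,1.2,0,0,0,5.5],[0,0,0.6,0,0,0,5.5],[0,0,0.3,0,0,0,5.5],[0,0,0.2,0,0,0,5.5],[0,0,0.2,0,0,0,5.5],[0,0,0,0,0,0,5.5]]]'
python3 -c "
from h import *
go(.593,.175,.102)"
```

```text
time: 22.3
position: [0.5937, 0.1766, 0.1082]
tool_rot: [0.001, 3.141, 0.001]
ft_force: [-0.2, 0.2, -5.1]
grip_width: 0.727
t 22.3 pos [0.5937 0.1766 0.1082] shift(target axes) cm [ 0.07 -0.16  0.62] turn [ 0.03  0.06 -0.04] F [-0.2  0.2 -5.1] w 63.3 q7 1.36
```

```bash

python3 -m jog '[[[0,0,0.1,0,0,0,5.5],[0,0,0.1,0,0,0,5.5],[0,0,0.1,0,0,0,5.5],[0,0,0.1,0,0,0,5.5],[0,0,0,0,0,0,5.5]]]'
python3 -m jog '[[[0,0,0.1,0,0,0,5.5],[0,0,0.1,0,0,0,5.5],[0,0,0,0,0,0,5.5]]]'
```

```text
time: 22.8
position: [0.5931, 0.1764, 0.1033]
tool_rot: [-0.001, -3.141, 0.0]
ft_force: [0.5, 0.4, -5.8]
grip_width: 0.73
time: 23.1
position: [0.5935, 0.1764, 0.1018]
tool_rot: [0.001, 3.141, 0.0]
ft_force: [-0.4, -0.7, -4.1]
grip_width: 0.728
```

```bash

python3 -m jog '[[[0,0,0.1,0,0,0,5.5],[0,0,0,0,0,0,5.5]]]'
python3 -m jog '[[[0,0,0.1,0,0,0,5.5],[0,0,0,0,0,0,5.5]]]'
```

```text
time: 23.3
position: [0.5936, 0.1764, 0.1016]
tool_rot: [0.001, 3.141, 0.001]
ft_force: [-2.8, -1.1, 3.8]
grip_width: 0.731
time: 23.5
position: [0.5938, 0.1764, 0.1017]
tool_rot: [0.002, 3.141, 0.001]
ft_force: [-4.1, -1.8, 9.8]
grip_width: 0.725
```

```bash

python3 -m jog '[[[0,0,-0.2,0,0,0,6.6],[0,0,0,0,0,0,7.5],[0,0,0,0,0,0,8.7],[0,0,0,0,0,0,8.7],[0,0,0,0,0,0,8.7],[0,0,0,0,0,0,8.7]]]'
python3 -m jog '[[[0,0,-1,0,0,0,8.7],[0,0,-3,0,0,0,8.7],[0,0,-3.5,0,0,0,8.7],[0,0,-2.5,0,0,0,8.7],[1.5,-3,-1,0,0,0,8.7],[1.5,-3.2,0,0,0,0,8.7],[1.5,-3.2,0,0,0,0,8.7],[1.5,-3.2,0,0,0,0,8.7],[1.5,-3.2,0,0,0,0,8.7],[1.5,-3.2,0,0,0,0,8.7],[1.5,-3.2,0,0,0,0,8.7],[1.5,-3.2,0,0,0,0,8.7]]]'
python3 -m jog '[[[1.2,-2.5,0,0,0,0,8.7],[1.1,-2,0,0,0,0,8.7],[0,0,0,0,0,0,8.7],[0,0,0,0,0,0,8.7]]]'
python3 - <<'E'
from h import *
go(.4505,-.1235,.055)
ds={c:snap(c) for c in("side","top")}
SH["canister"]=([(0,.032),(.13,.032)],.003)
print(fit("canister",ds,[.593,.176]),fit("tin",ds,[.4505,-.1235]))
a=cv2.resize(ds["side"]["frame"][110:290,240:410][...,::-1],None,fx=2.3,fy=2.3,interpolation=2)
b=cv2.resize(ds["top"]["frame"][120:300,150:320][...,::-1],None,fx=2.3,fy=2.3,interpolation=2)
cv2.imwrite('pics/c8.png',np.hstack([a,b]))
E
```

```text
time: 24.1
position: [0.5933, 0.1765, 0.1015]
tool_rot: [0.001, 3.142, 0.0]
ft_force: [-0.0, 0.1, 0.3]
grip_width: 0.993
time: 25.3
position: [0.4726, -0.0789, 0.2124]
tool_rot: [0.002, 3.14, 0.001]
ft_force: [0.3, -1.1, 0.8]
grip_width: 1.001
time: 25.7
position: [0.4504, -0.1223, 0.2122]
tool_rot: [0.003, 3.14, 0.002]
ft_force: [1.3, 1.1, 1.1]
grip_width: 0.998
t 25.7 pos [ 0.4504 -0.1223  0.2122] shift(target axes) cm [-1.000e-02 -1.200e-01  1.572e+01] turn [ 0.07  0.09 -0.1 ] F [1.3 1.1 1.1] w 86.8 q7 1.73
(array([0.5926, 0.1766]), {'side': 1, 'top': 1}, np.float64(0.371)) (array([ 0.4498, -0.1214]), {'side': 1, 'top': 1}, np.float64(0.751))
```

View pics/c8.png

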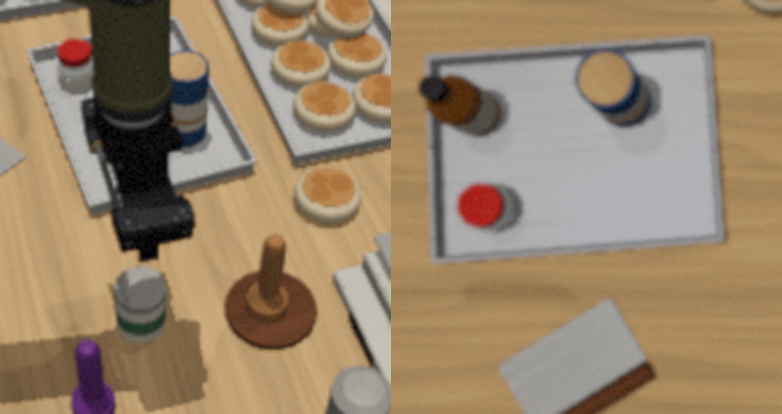

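The canister stands upright with its lid flush, on the pan's back half (top crop (610,85)). The tin lies under the gripper; go down and grip it.

```bash

python3 -m jog '[[[0,-0.05,3,0,0,0,8.7],[0,0,3.5,0,0,0,8.7],[0,0,3.5,0,0,0,8.7],[0,0,3.5,0,0,0,8.7],[0,0,2,0,0,0,8.7],[0,0,1.2,0,0,0,8.7],[0,0,0,0,0,0,8.7],[0,0,0,0,0,0,5.5],[0,0,0,0,0,0,5.5],[0,0,0,0,0,0,5.5],[0,0,0,0,0,0,5.5],[0,0,0,0,0,0,5.5]]]' 30
python3 -m jog '[[[0,0,0,0,0,0,5.5],[0,0,0,0,0,0,5.5]]]'
python3 -c "
from h import *
go(.4505,-.1235,.045)"
```

```text
time: 27.2
position: [0.4508, -0.1231, 0.0453]
tool_rot: [0.001, 3.14, 0.0]
ft_force: [0.0, -0.3, 3.8]
grip_width: 0.718
time: 27.4
position: [0.4508, -0.1231, 0.0453]
tool_rot: [0.001, 3.14, 0.0]
ft_force: [-0.9, 0.1, 6.1]
grip_width: 0.723
t 27.4 pos [ 0.4508 -0.1231  0.0453] shift(target axes) cm [ 0.03 -0.04  0.03] turn [ 0.02  0.09 -0.05] F [-0.9  0.1  6.1] w 62.9 q7 1.89
```

```bash

python3 -m jog '[[[0,0,-0.5,0,0,0,5.5],[0,0,-1.5,0,0,0,5.5],[0,0,-3,0,0,0,5.5],[0,0,-3,0,0,0,5.5],[0,0,-2,0,0,0,5.5],[-0.3,2,0,0,0,0,5.5],[-0.3,3,0,0,0,0,5.5],[-0.3,3.5,0,0,0,0,5.5],[-0.3,3.5,0,0,0,0,5.5],[-0.3,3.5,0,0,0,0,5.5],[-0.3,3.5,0,0,0,0,5.5],[-0.3,3.5,0,0,0,0,5.5]]]'
python3 -m jog '[[[-0.3,3.5,0,0,0,0,5.5],[-0.3,2.5,0,0,0,0,5.5],[-0.3,1.5,0,0,0,0,5.5],[0,0,0,0,0,0,5.5],[0,0,0,0,0,0,5.5]]]'
python3 -c "
from h import *
go(.480,.177,.0485)"
```

```text
time: 28.6
position: [0.4706, 0.1033, 0.1443]
tool_rot: [-0.001, -3.141, 0.0]
ft_force: [0.7, 1.1, -2.0]
grip_width: 0.719
time: 29.1
position: [0.4802, 0.1755, 0.1442]
tool_rot: [-0.003, -3.141, 0.002]
ft_force: [-0.8, -1.2, -1.2]
grip_width: 0.72
t 29.1 pos [0.4802 0.1755 0.1442] shift(target axes) cm [0.02 0.15 9.57] turn [-0.09 -0.04 -0.09] F [-0.8 -1.2 -1.2] w 62.6 q7 1.2
```

```bash

python3 -m jog '[[[0,0.15,2,0,0,0,5.5],[0,0,3,0,0,0,5.5],[0,0,2,0,0,0,5.5],[0,0,1,0,0,0,5.5],[0,0,0.6,0,0,0,5.5],[0,0,0.3,0,0,0,5.5],[0,0,0.2,0,0,0,5.5],[0,0,0.1,0,0,0,5.5],[0,0,0,0,0,0,5.5]]]'
python3 -m jog '[[[0,0,0.1,0,0,0,5.5],[0,0,0.1,0,0,0,5.5],[0,0,0,0,0,0,5.5]]]'
```

```text
time: 30.0
position: [0.4807, 0.1787, 0.0531]
tool_rot: [0.001, 3.141, 0.001]
ft_force: [-0.0, -0.4, -1.5]
grip_width: 0.725
time: 30.3
position: [0.4803, 0.1785, 0.0505]
tool_rot: [0.001, 3.142, 0.0]
ft_force: [0.1, -0.5, -2.3]
grip_width: 0.721
```

```bash

python3 -m jog '[[[0,0,0.1,0,0,0,5.5],[0,0,0.1,0,0,0,5.5],[0,0,0,0,0,0,5.5]]]'
python3 -m jog '[[[0,0,0.1,0,0,0,5.5],[0,0,0,0,0,0,5.5]]]'
```

```text
time: 30.6
position: [0.4803, 0.1785, 0.0485]
tool_rot: [-0.001, -3.142, -0.0]
ft_force: [-0.3, -0.3, -1.5]
grip_width: 0.724
time: 30.8
position: [0.4805, 0.1785, 0.0484]
tool_rot: [-0.001, -3.141, -0.001]
ft_force: [-3.0, -0.7, 5.8]
grip_width: 0.721
```

Seated. Release, rise straight up and move clear.

```bash

python3 -m jog '[[[0,0,-0.1,0,0,0,6.6],[0,0,0,0,0,0,7.5],[0,0,0,0,0,0,8.7],[0,0,0,0,0,0,8.7],[0,0,0,0,0,0,8.7],[0,0,0,0,0,0,8.7]]]'
python3 -m jog '[[[0,0,-1,0,0,0,8.7],[0,0,-3,0,0,0,8.7],[0,0,-3.5,0,0,0,8.7],[0,0,-3.5,0,0,0,8.7],[0,0,-3.5,0,0,0,8.7],[0,0,-2.5,0,0,0,8.7],[0,-3,0,0,0,0,8.7],[0,-3.5,0,0,0,0,8.7],[0,-3.5,0,0,0,0,8.7],[0,-3.5,0,0,0,0,8.7],[0,-3,0,0,0,0,8.7],[0,0,0,0,0,0,8.7]]]'
python3 - <<'E'
from h import *
go(.48,.17,.2)
ds={c:snap(c) for c in("side","top")}
SH["canister"]=([(0,.032),(.13,.032)],.003);SH["tin"]=(SH["tin"][0],.003)
for n,x in dict(canister=[.593,.176],tin=[.4805,.1785],tamper=[.606,-.146],bottle=[.579,.351],jar=[.465,.325],dredger=[.643,-.335]).items(): print(n,fit(n,ds,x))
a=cv2.resize(ds["side"]["frame"][90:350,200:430][...,::-1],None,fx=1.7,fy=1.7,interpolation=2)
b=cv2.resize(ds["top"]["frame"][90:350,150:380][...,::-1],None,fx=1.7,fy=1.7,interpolation=2)
cv2.imwrite('pics/c9.png',np.hstack([a,b]))
E
```

```text
time: 31.4
position: [0.4803, 0.1785, 0.0485]
tool_rot: [-0.001, -3.142, -0.0]
ft_force: [-0.9, 0.6, 0.3]
grip_width: 0.993
time: 32.6
position: [0.4802, 0.0083, 0.2196]
tool_rot: [0.013, 3.14, -0.001]
ft_force: [0.1, -0.3, 0.3]
grip_width: 0.998
t 32.6 pos [0.4802 0.0083 0.2196] shift(target axes) cm [ 0.02 16.17  1.96] turn [-0.04  0.08 -0.48] F [ 0.1 -0.3  0.3] w 86.8 q7 1.47
canister (array([0.5926, 0.1774]), {'top': 1}, np.float64(0.071))
tin (array([0.4788, 0.1789]), {'side': 1, 'top': 1}, np.float64(0.541))
tamper (array([ 0.6053, -0.1481]), {'side': 1, 'top': 1}, np.float64(0.185))
bottle (array([0.579 , 0.3501]), {'top': 1}, np.float64(0.087))
jar (array([0.4639, 0.3219]), {'side': 1, 'top': 1}, np.float64(0.383))
dredger (array([ 0.6418, -0.3337]), {'side': 1, 'top': 1}, np.float64(0.287))
```

View pics/c9.png

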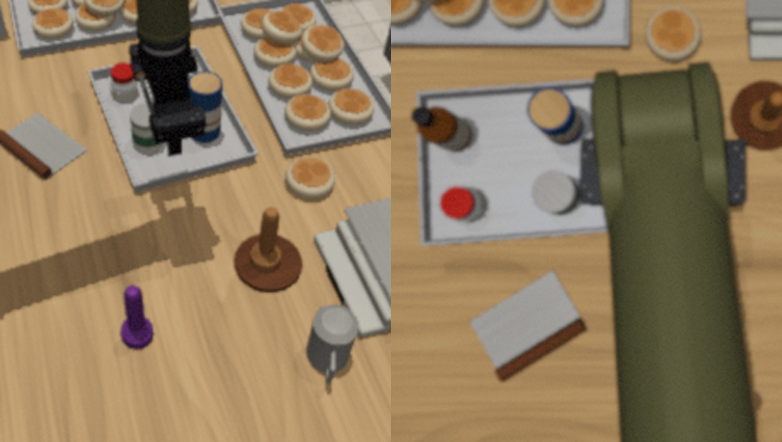

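The picture shows the canister upright at the back of the pan (top crop (553,113)) and the tin upright at the front (553,192). The tamper stands on its board, everything else is in place, and the robot is clear.

```bash
python3 -c "
from h import *
close_job()"
```

```text
the job is handed in; nothing more can be done
```

The job is done and handed in at about 33 s on the robot's clock; `close_job` gives no verdict.

**What I did:**
- **Lid:** I pressed it down with the brown tamper until it met the hard stop (18 N with no further motion, about 10 mm lower). It looked flush with the rim afterwards.
- **Tamper:** I stood it upright back on its board, deliberately about 5 mm nearer the middle than where it stood.
- **Pan:** I set the canister on the back half first, at about (0.593, 0.177), then the tin on the front half, at about (0.480, 0.179). I lowered both in 1 mm steps until they touched.

**Last checks:** The final pictures show the canister, tin and tamper upright, and the bottle, jar and dredger where they were to within about 3 mm. The robot was clear of everything, with no contact force.

**Weaker points:**
- The arm hid the tin in the last pictures, so its outline matched poorly, though its fitted position agreed with where I released it to about 2 mm.
- The canister and bottle could only be fitted from the top camera.
- The wrist force readings I took while pressing showed at most about 4 N before the snap, not the expected 12 N peak. They came only at the end of each move, so the peak was not caught. I relied on the hard stop, the 10 mm drop and the pictures instead.

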